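# Set a tube to the swing stop of a tube-facing machine

## Task

Set the long stainless tube for facing: push the red-knobbed lever over so that the swing stop drops into the tube's path, push the tube along its V-bed by its free end until its other end butts against the stop plate, then push the lever back so that the stop swings up clear and the tube stays where the stop set it. Do it all by gently pushing with the fingertips: do not grip or lift anything, and leave the loose parts on the bench where they are.

Things in the scene. Friction and masses are not known exactly. Their poses are not given: they have to be found in the camera images.
- facer: Tube-facing machine, fixed. Origin on the bench top under the middle of the V-bed; y along the tube line to the blue facing head, x away from the robot, z up (yaw to 0.22 rad). Bed y -170 to 170 mm, flanks 102 mm high. Stop hinge along y at x 75, z 125 mm; its lever at y 120; stop face at y 200; spindle from y 283. An open fixed toggle clamp (black grip, 215 mm high) at y -10, x 50 to 195 mm.
- stop_shaft (a joint): Swing stop angle, rad: 0 = plate down in the tube's path (lever leans 32 degrees towards the robot, the machine's -x); 1.2 = plate swung up clear (lever leans 37 degrees away, +x). About 2 N on the knob along the machine's x turns it. Past the balance point near 0.86 it falls by its own weight to the nearer end and rests there; within 0.1 rad of it, it may stay put.
- stop_knob (a point): Red ball knob, 32 mm diameter, on the end of the 10 mm lever rod, 95 mm from the hinge; this point is the ball's centre. It swings from 206 mm height (stop down) over 220 mm to 201 mm (stop up). Turns with stop_shaft; its y axis stays along the hinge.
- stop_face (a point): Round steel stop plate, 58 mm diameter, 10 mm thick, on an orange arm. This point is the centre of the face that the tube butts against; its y axis (always the machine's y) points away from the tube, towards the facing head. Turns with stop_shaft. When down its centre lies on the tube's axis.
- tube: Stainless tube, 50.8 mm outside diameter, 2 mm wall, 300 mm long, about 0.55 kg, lying loose in the V-bed with its axis 110 mm above the bench. Origin at its middle on the axis, y axis along the tube towards the stop. About 2 N slides it; it can roll about its axis.
- tube_stop_end (a point): Centre of the tube's end nearer the stop and the facing head.
- tube_push_end (a point): Centre of the tube's other, free end: the one to push. It may overhang the bed.
- offcut: Loose short tube standing on end, 38 mm diameter, 70 mm high. Origin at the centre of its underside. To be left alone.
- ferrule: Loose steel pipe ferrule, 64 mm flange, 28 mm high. Origin at the centre of its underside. To be left alone.
- deburrer: Loose hand deburring tool with orange grip, 150 mm long, 24 mm thick, lying along its x axis. Origin under its middle. To be left alone.

How it is judged:
By the outcome, as a careful person would: the job done as asked, in the order asked, and still so for the second after the job is handed in, with the robot touching nothing.
It also fails if it takes over 61 s, if anything falls off the work surface, if the arm or the gripper's body presses on something with over 40 N, if the wrist force passes 120 N, or if a joint passes its speed limit or range.

## Robot

A 6-joint arm with a two-finger parallel gripper is mounted at the origin on the work surface. World frame = base frame: x ahead of the robot, y to its left, z up, the work surface at z = 0. Lengths are in mm, angles in rad, forces in N, time in s.
With the tool pointing down it reaches from about 275 to 1000 mm from the base axis. Payload 8.4 kg.
Tool frame: the origin (TCP) lies midway between the tips of the shut fingers; the grasp point (between the pads) lies 19 mm behind it; z points along the fingers, y is the line along which they close (so a half turn about z gives the same grasp; the last joint's range is limited). The gripper opens to 85 mm and grips with 20 to 120 N. Pads are 22 mm wide; open, the fingers measure 114 mm over their backs; the gripper's body (76 mm by 85 mm) begins 54 mm behind the grasp point. The pads swing forward as they close: fully open they stand 13 mm farther back than shut.
Start: joints at [-1.297, 0.353, 1.633, -0, 1.155, -0.002], TCP at [170.196, -601.383, 231.281] pointing down, gripper open.
Joint ranges: [-2.63, 2.63], [-0.92, 2.1], [0.06, 2.66], [-1.3, 4.44], [0, 2.69], [-3.02, 3.02]. Speed limits (rad/s): [2.22, 2.22, 2.79, 3.14, 3.14, 3.14].

## Interface

Orientations are given as [roll, pitch, yaw] about the fixed x, y, z axes, in that order (R = Rz(yaw) Ry(pitch) Rx(roll)).
In Python, from rig import r, cams gives the robot as it stands. The module is installed in compiled form; this text tells all that it offers.
- The arm moves only by the tool send_rows, never from a script. Its argument "targets" is one flat list of numbers, 7 for each row, row after row: the shift along the tool's x, y, z in m, then the turn, a rotation vector about the tool's x, y, z in rad, then the opening, from -1 (shut) to 1 (fully open). In form: [tx, ty, tz, wx, wy, wz, fingers, tx, ty, tz, wx, wy, wz, fingers, ...]. A call has 1 to 12 rows; each row is the pose to reach, as a shift and turn from the pose commanded when the call began, along the tool's axes at that moment; what a row does not reach only later rows make up. A row lasts 1/12 s, in which the tool goes at most 41.7 mm and 7.16 degrees, less where a joint would pass 70% of its speed; a pose out of reach is approached as far as the arm can. A call with a gripper value outside its range is refused whole. The fingers move at their own pace and stop on an object; "grip_force" is the grip in N (left out, the last holds). Time passes only in rows, so rows that repeat a pose let the fingers close. It gives the time, the measured TCP pose, the force, the opening and the grip force at its end, in the units of the state.
- r.sense(): the state, without advancing time (a new reading comes with each control period).
- cams.grab_frame(name): name is "side" or "top"; returns a dict with "color" (480x640x3 uint8, blue, green, red), "fx", "fy", "cx", "cy" (pixels), "xyz" and "attitude" of the camera in the world. Camera axes: x right, y down, z forward; pixel columns grow to the right and rows downward; lengths in mm; the calibration is good to about 2 mm. A picture is of the moment at which its call begins. There is no depth.
- r.sign_off(): hands the job in; it is judged then, once.
The state is a dict: "clock": time; "qpos": joint angles; "qvel": joint speeds; "joint_efforts": joint torques, N m; "eef_pos": TCP position; "tcp_rot": TCP orientation; "contact_force": force on the tool from outside, world axes, zero at the start; "wrist_torque": the same for the moment, N m; "opening": opening from 0.0 (shut) to 1.0 (fully open); "grasp_force": force on a finger pad.
Only numpy, scipy, OpenCV 4.12 (cv2) and the standard library are available. Lean on these libraries where they do the work, as an engineer would, in place of code of your own. Each camera call takes 0.05 s, during which the arm holds its last target. There are 200 camera calls.

## Working session

There is one attempt and no reset: what is moved stays moved. The work goes in short steps, Python scripts to look and compute and a tool call to move; the robot and the scene stay as the last step left them, time stands still between calls to the robot, and variables do not carry over. Pictures are saved under pics/ and viewed, at most 10 in all, crops included, and the job is handed in when it is done.

Besides the shell and the picture viewer there is one more tool, called after "Request:" as name(argument=value, ...), one argument or row to a line, values as JSON. send_rows: Moves the arm, as the interface text tells. Its arguments: {"type":"object","properties":{"targets":{"type":"array"},"grip_force":{"type":"number"}},"required":["targets"]}

```bash
mkdir -p pics
cat > h.py <<'E'
import numpy as np, cv2
from scipy.spatial.transform import Rotation as R
from rig import r, cams
def grab(n,f):
    g=cams.grab_frame(n); cv2.imwrite('pics/'+f,g['color']); return g
E
python3 - <<'E'
from h import *
for n in('side','top'):
    g=grab(n,n+'0.png'); print({k:v for k,v in g.items() if k!='color'})
s=r.sense();print({k:s[k] for k in('clock','eef_pos','tcp_rot','opening','contact_force')})
E
```

```text
{'fx': 615.4895048782828, 'fy': 615.4895048782828, 'cx': 322.0592080990474, 'cy': 238.05368011759577, 'xyz': array([ 524.15289006,  701.52588165, 1010.83051386]), 'attitude': array([-2.44132523, -0.00547915, -3.07182373])}
{'fx': 468.62945974537075, 'fy': 468.62945974537075, 'cx': 317.331488517813, 'cy': 237.4713462003327, 'xyz': array([432.94506003, -47.79921794, 883.50368901]), 'attitude': array([-2.97098461,  0.03351896, -1.58067987])}
{'clock': 0.1, 'eef_pos': array([ 170.07320326, -600.99982644,  230.63399624]), 'tcp_rot': array([-3.14039454e+00,  8.25581033e-06,  2.75795079e-01]), 'opening': 1.0037952796268637, 'contact_force': array([ 0.60995376, -0.25549115, -1.1230945 ])}
```

View pics/side0.png

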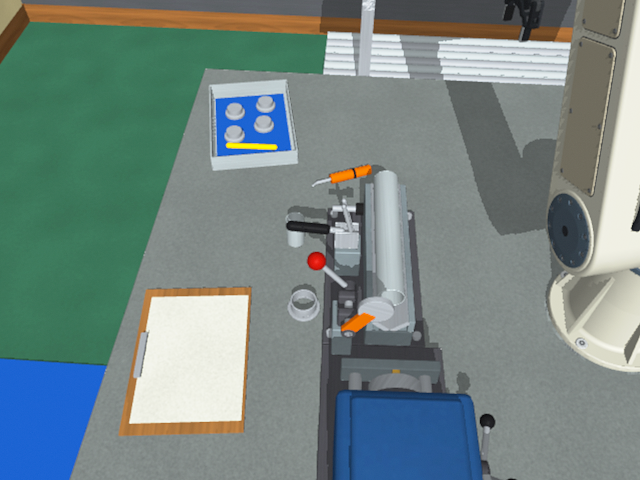

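View pics/top0.png

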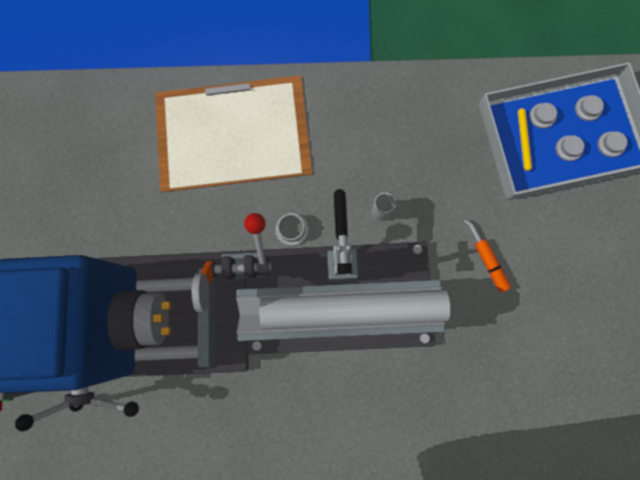

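The side view shows the knob at (316,261), with the plate swung up at about (376,308). In the top view the knob is at (255,223), and the tube runs from (260,314) to (449,306). I'll enlarge the tube area in both views.

Run:
```python
from h import *
a=cv2.imread('pics/top0.png')[210:370,190:470]; b=cv2.imread('pics/side0.png')[160:350,280:440]
cv2.imwrite('pics/c.png',cv2.resize(a,None,fx=2.85,fy=2.85,interpolation=2))
cv2.imwrite('pics/d.png',cv2.resize(b,None,fx=3,fy=3,interpolation=2))
```

```text
(no output)
```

View pics/c.png

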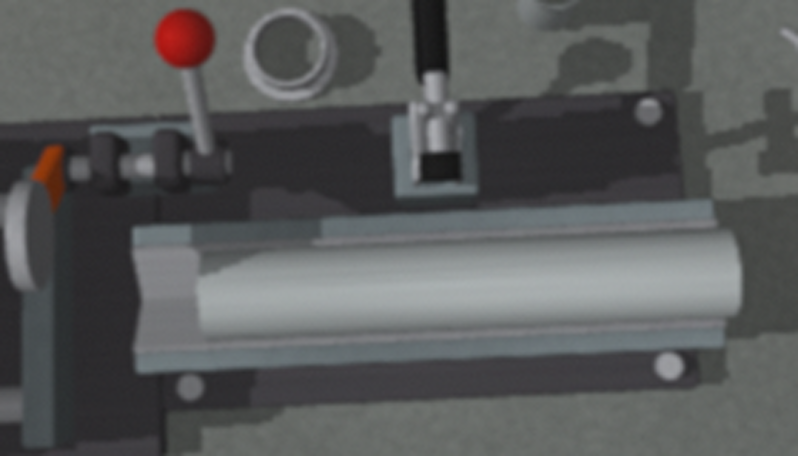

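View pics/d.png

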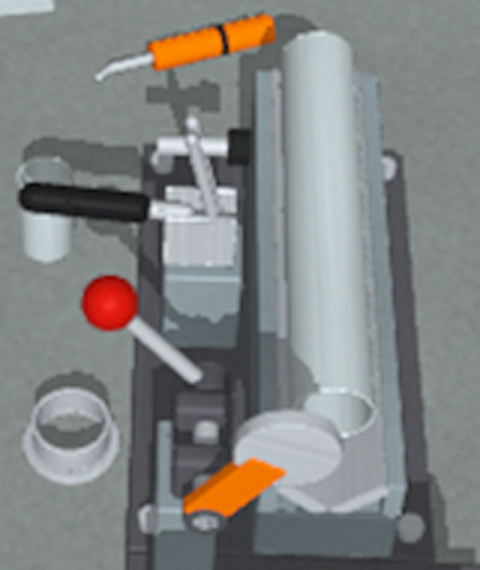

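The top crop shows bed flank corners at crop pixels (133,228), (713,201), (134,372) and (725,346). The tube's push-end top edge is at (741,268), its stop-end top edge is near (198,285), and the knob is at (185,38). In the side crop the knob is at (110,302), and the tube's stop-end ring is centred at about (339,411).

```bash
cat >> h.py <<'E'
CAL={'side':(615.4895,322.0592,238.0537,[524.153,701.526,1010.831],[-2.44132523,-0.00547915,-3.07182373]),
'top':(468.6295,317.3315,237.4713,[432.945,-47.799,883.504],[-2.97098461,0.03351896,-1.58067987])}
def ray(n,u,v):
    f,cx,cy,p,a=CAL[n]; return np.array(p),R.from_euler('xyz',a).apply([(u-cx)/f,(v-cy)/f,1])
def atz(n,u,v,z):
    p,d=ray(n,u,v); return p+d*(z-p[2])/d[2]
def tri(a,b):
    (p,d),(q,e)=ray(*a),ray(*b); d=d/np.linalg.norm(d);e=e/np.linalg.norm(e)
    t=np.linalg.lstsq(np.c_[d,-e],q-p,rcond=None)[0]; x,y=p+t[0]*d,q+t[1]*e
    return (x+y)/2,np.linalg.norm(x-y)
c=lambda u,v:('top',190+u/2.85,210+v/2.85)
d=lambda u,v:('side',280+u/3,160+v/3)
def base(o,yaw): return lambda m:np.array(o)+R.from_euler('z',yaw).apply(m)
E
python3 - <<'E'
from h import *
np.set_printoptions(precision=1,suppress=True)
P=[atz(*c(*q),102) for q in((133,228),(713,201),(134,372),(725,346))]
for p in P: print(p)
print('len',np.linalg.norm(P[0]-P[1]),np.linalg.norm(P[2]-P[3]),'wid',np.linalg.norm(P[0]-P[2]))
ax=(P[0]+P[2]-P[1]-P[3])/2; yaw=np.arctan2(-ax[0],ax[1]); o=sum(P)/4; print('o',o,'yaw',yaw)
k,e=tri(c(185,38),d(110,302)); print('knob',k,e)
Rm=R.from_euler('z',yaw)
o[2]=0
for n,p in(('knob',k),('push',atz(*c(741,268),135.4)),('stop',atz(*c(198,285),135.4)),('stop side',atz(*d(339,411),110)),('push side',atz(*d(321,34),135.4)),('ferr',atz(*c(288,55),0)),('bolt',atz(*c(669,366),20)),('bolt2',atz(*c(648,112),20))):
    print(n,p,'machine',Rm.inv().apply(p-o))
E
```

```text
[481.  112.8 102. ]
[ 492.6 -225.3  102. ]
[398.4 110.6 102. ]
[ 410.1 -227.6  102. ]
len 338.25466915116044 338.38696231754005 wid 82.5801638274701
o [445.5 -57.4 102. ] yaw 0.03432331885871018
knob [573.7  67.6 197.8] 1.3334060067423734
knob [573.7  67.6 197.8] machine [132.4 120.5 197.8]
push [ 453.  -231.   135.4] machine [   1.6 -173.8  135.4]
stop [446.9  68.9 135.4] machine [  5.7 126.2 135.4]
stop side [437.2  70.8 110. ] machine [ -3.9 128.4 110. ]
push side [ 450.6 -223.   135.4] machine [  -0.6 -165.7  135.4]
ferr [602.3  30.7   0. ] machine [159.7  82.7   0. ]
bolt [ 395.7 -210.9   20. ] machine [ -55.1 -151.7   20. ]
bolt2 [ 557.  -205.2   20. ] machine [ 106.3 -151.5   20. ]
```

The fit holds up: bed length is 338 (given 340), the knob comes out at (132,120,198) against an expected (132,120,201), and the tube is 300 long. I'll plan the approach to the knob's far side.

```bash
cat >> h.py <<'E'
O=np.array([445.5,-57.4,0]); Y=0.034; W=base(O,Y)
np.set_printoptions(precision=4,suppress=True)
def plan(*ms):
    s=r.sense(); Rt=R.from_euler('xyz',s['tcp_rot']); p=s['eef_pos']
    print('t',s['clock'],'mach',R.from_euler('z',Y).inv().apply(p-O),'F',s['contact_force'])
    w=(Rt.inv()*R.from_euler('xyz',[np.pi,0,Y])).as_rotvec()
    for m in ms: print(m,Rt.inv().apply(W(m)-p)/1000,w)
E
python3 - <<'E'
from h import *
plan((178,120,320),(178,120,188),(107,120,188))
E
```

```text
t 0.1 mach [-293.7464 -533.9229  230.634 ] F [ 0.61   -0.2555 -1.1231]
(178, 120, 320) [ 0.6146 -0.522  -0.0887] [-0.0012  0.0002  0.2418]
(178, 120, 188) [ 0.6146 -0.5219  0.0433] [-0.0012  0.0002  0.2418]
(107, 120, 188) [ 0.5457 -0.5389  0.0433] [-0.0012  0.0002  0.2418]
```

Request:
send_rows(
  targets=[0.01,-0.01,-0.03,0,0,0.04,-1,0.035,-0.03,-0.06,0,0,0.08,-1,0.06,-0.05,-0.089,0,0,0.12,-1,0.085,-0.072,-0.089,0,0,0.16,-1,0.11,-0.094,-0.089,0,0,0.2,-1,0.135,-0.115,-0.089,0,0,0.242,-1,0.16,-0.136,-0.089,0,0,0.242,-1,0.185,-0.157,-0.089,0,0,0.242,-1,0.21,-0.178,-0.089,0,0,0.242,-1,0.235,-0.2,-0.089,0,0,0.242,-1,0.26,-0.221,-0.089,0,0,0.242,-1,0.285,-0.242,-0.089,0,0,0.242,-1],
)

```text
clock: 1.1
eef_pos: [378.9, -289.3, 320.1]
tcp_rot: [-3.141, 0.0, 0.034]
contact_force: [0.9, -0.4, 0.7]
opening: 0.001
grasp_force: 0.0
```

Run:
```python
from h import *
plan((178,120,320),(178,120,188),(107,120,188))
```

```text
t 1.1 mach [ -74.4246 -229.5271  320.1152] F [ 0.9056 -0.3751  0.6924]
(178, 120, 320) [ 0.2523 -0.3496  0.0001] [-0.0002  0.0002 -0.0003]
(178, 120, 188) [ 0.2523 -0.3496  0.1321] [-0.0002  0.0002 -0.0003]
(107, 120, 188) [ 0.1813 -0.3496  0.1322] [-0.0002  0.0002 -0.0003]
```

Request:
send_rows(
  targets=[0.023,-0.032,0,0,0,0,-1,0.046,-0.064,0,0,0,0,-1,0.069,-0.095,0,0,0,0,-1,0.092,-0.127,0,0,0,0,-1,0.115,-0.159,0,0,0,0,-1,0.138,-0.191,0,0,0,0,-1,0.161,-0.223,0,0,0,0,-1,0.184,-0.255,0,0,0,0,-1,0.207,-0.287,0,0,0,0,-1,0.23,-0.319,0,0,0,0,-1,0.252,-0.35,0,0,0,0,-1,0.252,-0.35,0,0,0,0,-1],
)

```text
clock: 2.1
eef_pos: [621.2, 72.7, 319.3]
tcp_rot: [-3.139, -0.001, 0.037]
contact_force: [-1.0, 0.2, -0.2]
opening: -0.002
grasp_force: 0.0
```

Request:
send_rows(
  targets=[0,0,0.02,0,0,0,-1,0,0,0.04,0,0,0,-1,0,0,0.06,0,0,0,-1,0,0,0.08,0,0,0,-1,0,0,0.1,0,0,0,-1,0,0,0.12,0,0,0,-1,0,0,0.132,0,0,0,-1,0,0,0.132,0,0,0,-1],
)

```text
clock: 2.77
eef_pos: [616.6, 67.0, 185.3]
tcp_rot: [3.141, 0.005, 0.034]
contact_force: [0.5, 0.2, -0.2]
opening: 0.001
grasp_force: 0.0
```

Run:
```python
from h import *
plan((178,120,188),(107,120,188))
a=grab('top','t1.png')['color'][180:340,180:380]; b=grab('side','s1.png')['color'][160:350,260:440]
a=cv2.resize(a,(400,320));b=cv2.resize(b,(400,422))
cv2.imwrite('pics/m1.png',np.hstack([np.vstack([a,np.zeros((102,400,3),np.uint8)]),b]))
```

```text
t 2.7667 mach [175.2373 118.5265 185.2746] F [ 0.4961  0.1635 -0.1637]
(178, 120, 188) [ 0.0027 -0.0015 -0.0027] [ 0.0004  0.0051 -0.0003]
(107, 120, 188) [-0.0683 -0.0015 -0.0024] [ 0.0004  0.0051 -0.0003]
```

View pics/m1.png

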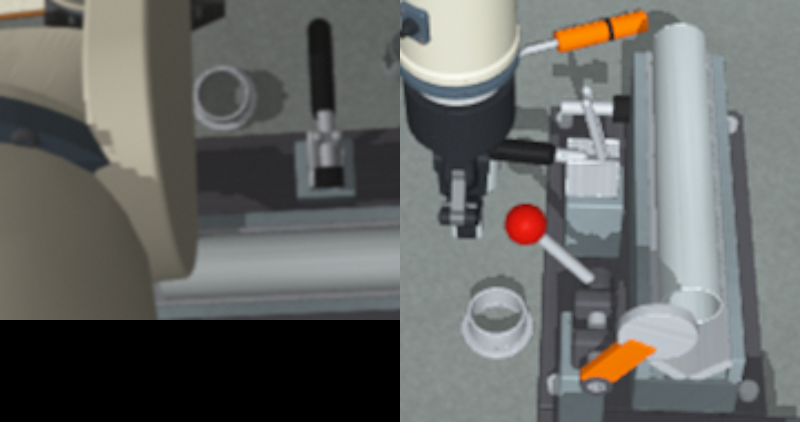

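Gripper is on the far (+x) side of the knob at side-crop (465,230), and the knob at (525,223) is still up. I'll push toward −x slowly.

Request:
send_rows(
  targets=[-0.006,-0.001,-0.003,0,0,0,-1,-0.012,-0.001,-0.003,0,0,0,-1,-0.018,-0.001,-0.003,0,0,0,-1,-0.024,-0.001,-0.003,0,0,0,-1,-0.03,-0.001,-0.003,0,0,0,-1,-0.036,-0.001,-0.003,0,0,0,-1,-0.042,-0.001,-0.003,0,0,0,-1,-0.048,-0.001,-0.003,0,0,0,-1,-0.054,-0.001,-0.003,0,0,0,-1,-0.06,-0.001,-0.003,0,0,0,-1,-0.066,-0.001,-0.003,0,0,0,-1,-0.072,-0.001,-0.003,0,0,0,-1],
)

```text
clock: 3.87
eef_pos: [545.7, 65.9, 191.1]
tcp_rot: [3.142, 0.001, 0.034]
contact_force: [-0.6, -0.7, 0.0]
opening: 0.002
grasp_force: 0.1
```

Request:
send_rows(
  targets=[0,0,0,0,0,0,-1,0.01,0,0,0,0,0,-1,0.03,0,0,0,0,0,-1,0.03,0,0,0,0,0,-1],
)

```text
clock: 4.2
eef_pos: [580.5, 67.2, 191.9]
tcp_rot: [-3.141, -0.004, 0.034]
contact_force: [-0.0, -0.0, 0.0]
opening: 0.001
grasp_force: 0.0
```

Run:
```python
from h import *
plan((0,-230,320))
g=grab('side','s2.png')['color']
k,_=cv2.threshold(g[:,:,2],0,255,8),0
hs=cv2.cvtColor(g,cv2.COLOR_BGR2HSV); m=cv2.inRange(hs,(0,200,100),(4,255,255))[180:330,270:420]
M=cv2.moments(m,True); u,v=270+M['m10']/M['m00'],180+M['m01']/M['m00']; print(u,v,M['m00'])
print(R.from_euler('z',Y).inv().apply(atz('side',u,v,206)-O))
```

```text
t 4.2 mach [139.2013 119.9109 191.8709] F [-0.0147 -0.0499  0.0229]
(0, -230, 320) [-0.1386  0.3499 -0.1287] [-0.0002 -0.0039 -0.0002]
364.27685950413223 256.0909090909091 242.0
[ 52.413 114.325 206.   ]
```

Request:
send_rows(
  targets=[0,0,-0.03,0,0,0,-1,0,0,-0.06,0,0,0,-1,0,0,-0.09,0,0,0,-1,0,0.02,-0.128,0,0,0,-1,-0.01,0.05,-0.128,0,0,0,-1,-0.025,0.085,-0.128,0,0,0,-1,-0.04,0.12,-0.128,0,0,0,-1,-0.055,0.155,-0.128,0,0,0,-1,-0.07,0.19,-0.128,0,0,0,-1,-0.085,0.225,-0.128,0,0,0,-1,-0.1,0.26,-0.128,0,0,0,-1,-0.115,0.295,-0.128,0,0,0,-1],
)

```text
clock: 5.25
eef_pos: [470.6, -233.3, 319.3]
tcp_rot: [3.142, -0.0, 0.034]
contact_force: [0.0, -0.2, 0.0]
opening: -0.001
grasp_force: 0.0
```

Request:
send_rows(
  targets=[-0.012,0.02,0,0,0,0,-1,-0.024,0.045,0,0,0,0,-1,-0.024,0.045,0,0,0,0,-1],
)

```text
clock: 5.5
eef_pos: [447.3, -281.1, 319.2]
tcp_rot: [3.14, 0.001, 0.031]
contact_force: [0.7, 0.3, 0.1]
opening: -0.001
grasp_force: 0.0
```

Run:
```python
from h import *
plan((0,-215,320),(0,-215,118),(0,-188,118))
a=grab('top','t3.png')['color'][180:370,170:470]; b=grab('side','s3.png')['color'][130:360,260:440]
a=cv2.resize(a,(440,279));b=cv2.resize(b,(352,450))
cv2.imwrite('pics/m3.png',np.hstack([np.vstack([a,np.zeros((171,440,3),np.uint8)]),b]))
```

```text
t 5.5 mach [  -5.7562 -223.6324  319.1773] F [0.7271 0.254  0.089 ]
(0, -215, 320) [ 0.0057 -0.0086 -0.0008] [ 0.0014  0.001  -0.003 ]
(0, -215, 118) [ 0.0059 -0.0089  0.2012] [ 0.0014  0.001  -0.003 ]
(0, -188, 118) [ 0.0059 -0.0359  0.2011] [ 0.0014  0.001  -0.003 ]
```

View pics/m3.png

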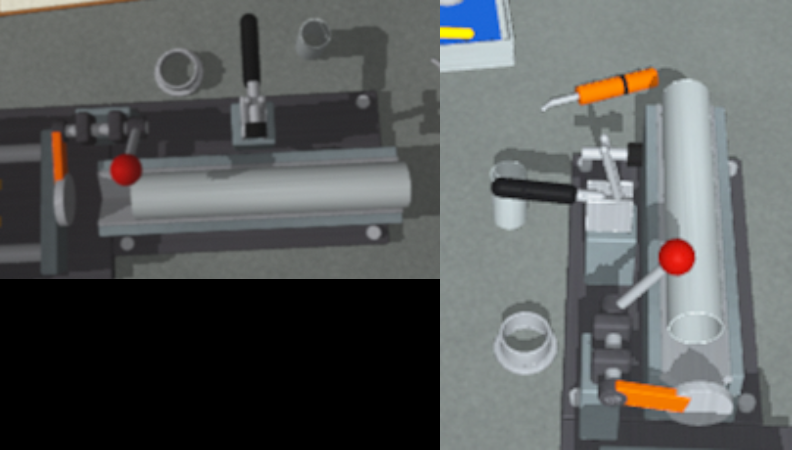

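The lever is over: knob at side-crop (677,257), with the plate down in the tube's path at (705,398). I'll lower behind the free end.

Request:
send_rows(
  targets=[0.005,-0.006,0.03,0,0,0,-1,0.005,-0.006,0.06,0,0,0,-1,0.005,-0.006,0.09,0,0,0,-1,0.005,-0.006,0.12,0,0,0,-1,0.005,-0.006,0.15,0,0,0,-1,0.005,-0.006,0.18,0,0,0,-1,0.005,-0.006,0.2,0,0,0,-1,0.005,-0.006,0.206,0,0,0,-1,0.005,-0.006,0.206,0,0,0,-1,0.005,-0.006,0.206,0,0,0,-1],
)

```text
clock: 6.43
eef_pos: [454.7, -271.1, 113.9]
tcp_rot: [3.141, -0.0, 0.035]
contact_force: [-0.6, -0.1, 1.1]
opening: 0.003
grasp_force: 0.0
```

Request:
send_rows(
  targets=[0,-0.005,0,0,0,0,-1,0,-0.01,0,0,0,0,-1,0,-0.015,0,0,0,0,-1,0,-0.02,0,0,0,0,-1,0,-0.025,0,0,0,0,-1,0,-0.03,0,0,0,0,-1,0,-0.035,0,0,0,0,-1,0,-0.04,0,0,0,0,-1,0,-0.04,0,0,0,0,-1],
)

```text
clock: 7.18
eef_pos: [452.4, -230.5, 113.3]
tcp_rot: [-3.141, 0.0, 0.034]
contact_force: [0.5, 0.4, -0.7]
opening: 0.0
grasp_force: 0.0
```

Run:
```python
from h import *
plan((0,-114,113))
```

```text
t 7.1833 mach [   0.9812 -173.1886  113.2725] F [ 0.4645  0.3947 -0.7158]
(0, -114, 113) [-0.001  -0.0592  0.0003] [-0.0004  0.0003  0.0001]
```

Request:
send_rows(
  targets=[0,-0.004,0,0,0,0,-1,0,-0.008,0,0,0,0,-1,0,-0.012,0,0,0,0,-1,0,-0.016,0,0,0,0,-1,0,-0.02,0,0,0,0,-1,0,-0.024,0,0,0,0,-1,0,-0.028,0,0,0,0,-1,0,-0.032,0,0,0,0,-1,0,-0.036,0,0,0,0,-1,0,-0.04,0,0,0,0,-1],
)

```text
clock: 8.02
eef_pos: [451.1, -191.0, 113.2]
tcp_rot: [-3.142, 0.0, 0.034]
contact_force: [-0.1, -1.8, 0.3]
opening: -0.008
grasp_force: 0.9
```

Run:
```python
from h import *
plan((0,-114,113))
a=grab('top','t4.png')['color'][180:370,170:470]; b=grab('side','s4.png')['color'][130:360,260:440]
a=cv2.resize(a,(440,279));b=cv2.resize(b,(352,450))
cv2.imwrite('pics/m4.png',np.hstack([np.vstack([a,np.zeros((171,440,3),np.uint8)]),b]))
```

```text
t 8.0167 mach [   1.0891 -133.6773  113.2423] F [-0.071  -1.8017  0.29  ]
(0, -114, 113) [-0.0011 -0.0197  0.0002] [-0.0001  0.0001 -0.0002]
```

View pics/m4.png

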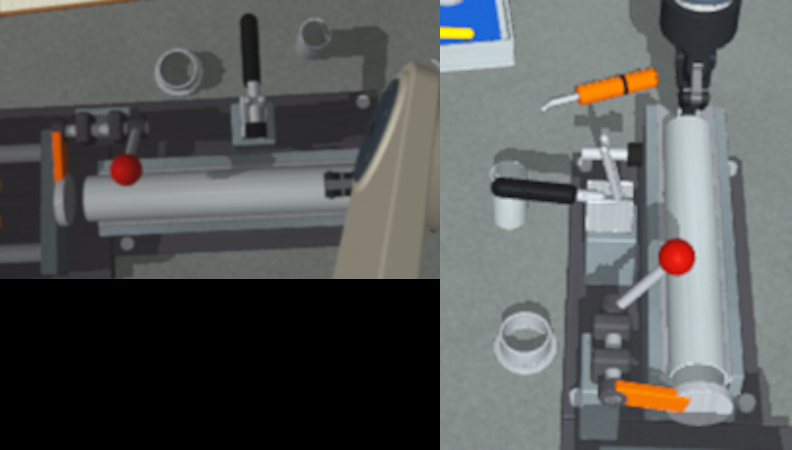

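The tube is sliding at about 2 N, and its stop end at top-crop (88,198) is roughly 20 mm short of the plate at (60,200). I'll close in slowly.

Request:
send_rows(
  targets=[0,-0.003,0,0,0,0,-1,0,-0.006,0,0,0,0,-1,0,-0.009,0,0,0,0,-1,0,-0.012,0,0,0,0,-1,0,-0.014,0,0,0,0,-1],
)

```text
clock: 8.53
eef_pos: [450.7, -177.1, 113.3]
tcp_rot: [-3.142, -0.0, 0.034]
contact_force: [0.6, -1.5, -0.3]
opening: -0.001
grasp_force: 0.8
```

Request:
send_rows(
  targets=[0,-0.001,0,0,0,0,-1,0,-0.002,0,0,0,0,-1,0,-0.003,0,0,0,0,-1],
)

```text
clock: 8.78
eef_pos: [450.6, -174.3, 113.3]
tcp_rot: [3.142, 0.0, 0.034]
contact_force: [-0.1, -1.2, -0.6]
opening: -0.002
grasp_force: 0.8
```

Request:
send_rows(
  targets=[0,-0.001,0,0,0,0,-1,0,-0.002,0,0,0,0,-1],
)

```text
clock: 8.95
eef_pos: [450.6, -172.4, 113.3]
tcp_rot: [3.142, -0.0, 0.034]
contact_force: [1.0, -1.0, -1.5]
opening: 0.002
grasp_force: 0.8
```

Request:
send_rows(
  targets=[0,-0.001,0,0,0,0,-1,0,-0.002,0,0,0,0,-1],
)

```text
clock: 9.12
eef_pos: [450.5, -170.4, 113.3]
tcp_rot: [-3.142, 0.0, 0.034]
contact_force: [-0.6, -2.6, -0.9]
opening: 0.001
grasp_force: 0.8
```

Request:
send_rows(
  targets=[0,-0.001,0,0,0,0,-1,0,-0.001,0,0,0,0,-1],
)

```text
clock: 9.28
eef_pos: [450.6, -170.0, 113.4]
tcp_rot: [3.14, -0.0, 0.034]
contact_force: [-0.7, -4.6, 0.4]
opening: 0.001
grasp_force: 3.1
```

Request:
send_rows(
  targets=[0,-0.001,0,0,0,0,-1,0,-0.001,0,0,0,0,-1],
)

```text
clock: 9.45
eef_pos: [450.8, -169.8, 113.6]
tcp_rot: [3.139, -0.001, 0.035]
contact_force: [-1.5, -11.5, -1.1]
opening: -0.001
grasp_force: 5.4
```

The force rose to 11.5 N with no further travel, so the tube is butted. I'll back off gently and rise.

Request:
send_rows(
  targets=[0,0.001,0,0,0,0,-1,0,0.003,0,0,0,0,-1,0,0.008,0,0,0,0,-1,0,0.018,0,0,0,0,-1,0,0.03,0,0,0,0,-1,0,0.03,-0.03,0,0,0,-1,0,0.03,-0.06,0,0,0,-1,0,0.03,-0.1,0,0,0,-1,0,0.03,-0.14,0,0,0,-1,0,0.03,-0.18,0,0,0,-1,0,0.03,-0.206,0,0,0,-1,0,0.03,-0.206,0,0,0,-1],
)

```text
clock: 10.45
eef_pos: [454.0, -200.5, 325.6]
tcp_rot: [3.137, -0.009, 0.033]
contact_force: [1.3, -0.8, 0.3]
opening: 0.003
grasp_force: 0.0
```

Run:
```python
from h import *
plan((-30,120,320),(-30,120,190))
a=grab('top','t5.png')['color'][240:350,180:330]
cv2.imwrite('pics/m5.png',cv2.resize(a,None,fx=5,fy=5,interpolation=2))
```

```text
t 10.45 mach [   3.6203 -143.298   325.5908] F [ 1.2902 -0.7739  0.338 ]
(-30, 120, 320) [-0.0338 -0.2633  0.0042] [ 0.0043 -0.0088 -0.0007]
(-30, 120, 190) [-0.035  -0.2639  0.1342] [ 0.0043 -0.0088 -0.0007]
```

View pics/m5.png

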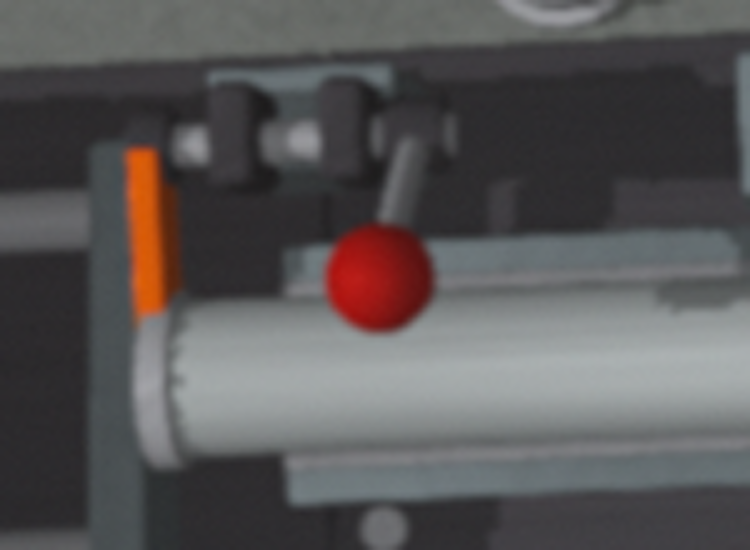

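The tube end touches the plate at crop (175,380), with no gap. Next is the lever's near side.

Request:
send_rows(
  targets=[-0.005,-0.03,0,0,0,0,-1,-0.01,-0.06,0,0,0,0,-1,-0.015,-0.09,0,0,0,0,-1,-0.02,-0.12,0,0,0,0,-1,-0.025,-0.15,0,0,0,0,-1,-0.03,-0.18,0,0,0,0,-1,-0.034,-0.21,0,0,0,0,-1,-0.034,-0.24,0,0,0,0,-1,-0.034,-0.264,0,0,0,0,-1,-0.034,-0.264,0,0,0,0,-1,-0.034,-0.264,0,0,0,0,-1],
)

```text
clock: 11.42
eef_pos: [408.1, 64.7, 318.2]
tcp_rot: [3.141, 0.002, 0.036]
contact_force: [-0.5, -0.6, -0.4]
opening: -0.001
grasp_force: 0.0
```

Run:
```python
from h import *
plan((-30,120,190),(96,120,190))
```

```text
t 11.4167 mach [-33.2205 123.2898 318.1601] F [-0.4867 -0.5968 -0.378 ]
(-30, 120, 190) [0.0035 0.0032 0.1282] [0.0004 0.002  0.0023]
(96, 120, 190) [0.1295 0.0035 0.1279] [0.0004 0.002  0.0023]
```

Request:
send_rows(
  targets=[0,0.003,0.025,0,0,0,-1,0,0.003,0.05,0,0,0,-1,0,0.003,0.075,0,0,0,-1,0,0.003,0.1,0,0,0,-1,0,0.003,0.12,0,0,0,-1,0,0.003,0.128,0,0,0,-1,0,0.003,0.128,0,0,0,-1,0,0.003,0.128,0,0,0,-1],
)

```text
clock: 12.08
eef_pos: [408.8, 60.6, 191.4]
tcp_rot: [3.141, 0.001, 0.033]
contact_force: [-0.3, 0.5, -0.4]
opening: -0.001
grasp_force: 0.0
```

Request:
send_rows(
  targets=[0.006,0,0,0,0,0,-1,0.012,0,0,0,0,0,-1,0.018,0,0,0,0,0,-1,0.024,0,0,0,0,0,-1,0.03,0,0,0,0,0,-1,0.036,0,0,0,0,0,-1,0.042,0,0,0,0,0,-1,0.048,0,0,0,0,0,-1,0.054,0,0,0,0,0,-1,0.06,0,0,0,0,0,-1],
)

```text
clock: 12.92
eef_pos: [469.3, 63.4, 191.2]
tcp_rot: [-3.142, -0.0, 0.034]
contact_force: [-1.9, 0.3, 1.2]
opening: 0.0
grasp_force: 0.8
```

Run:
```python
from h import *
plan((96,120,190))
```

```text
t 12.9167 mach [ 27.9001 119.8961 191.2419] F [-1.936   0.2922  1.2032]
(96, 120, 190) [ 0.0681 -0.0001  0.0013] [-0.     -0.0001 -0.0001]
```

Request:
send_rows(
  targets=[0.006,0,0,0,0,0,-1,0.012,0,0,0,0,0,-1,0.018,0,0,0,0,0,-1,0.024,0,0,0,0,0,-1,0.03,0,0,0,0,0,-1,0.036,0,0,0,0,0,-1,0.042,0,0,0,0,0,-1,0.048,0,0,0,0,0,-1,0.053,0,0,0,0,0,-1,0.058,0,0,0,0,0,-1,0.063,0,0,0,0,0,-1,0.068,0,0,0,0,0,-1],
)

```text
clock: 13.92
eef_pos: [537.1, 65.6, 191.3]
tcp_rot: [3.142, 0.0, 0.034]
contact_force: [-0.3, -0.5, -0.5]
opening: 0.001
grasp_force: 0.1
```

Request:
send_rows(
  targets=[0,0,0,0,0,0,-1,-0.01,0,0,0,0,0,-1,-0.03,0,0,0,0,0,-1,-0.03,0,-0.03,0,0,0,-1,-0.03,0,-0.06,0,0,0,-1,-0.03,0,-0.1,0,0,0,-1,-0.03,0,-0.13,0,0,0,-1],
)

```text
clock: 14.5
eef_pos: [505.6, 64.6, 323.8]
tcp_rot: [-3.141, -0.001, 0.034]
contact_force: [0.6, 0.2, 0.8]
opening: 0.002
grasp_force: 0.0
```

Request:
send_rows(
  targets=[-0.02,0.03,0,0,0,0,-1,-0.04,0.06,0,0,0,0,-1,-0.06,0.09,0,0,0,0,-1,-0.08,0.12,0,0,0,0,-1,-0.1,0.15,0,0,0,0,-1,-0.12,0.18,0,0,0,0,-1,-0.135,0.21,0,0,0,0,-1,-0.15,0.24,0,0,0,0,-1,-0.165,0.27,0,0,0,0,-1,-0.18,0.3,0,0,0,0,-1,-0.195,0.33,0,0,0,0,-1,-0.21,0.36,0,0,0,0,-1],
)

```text
clock: 15.5
eef_pos: [307.1, -302.9, 321.3]
tcp_rot: [3.141, -0.0, 0.034]
contact_force: [0.9, -0.1, 0.4]
opening: 0.004
grasp_force: 0.0
```

Run:
```python
from h import *
plan()
a=grab('top','t6.png')['color'][180:370,170:470]; b=grab('side','s6.png')['color'][130:360,260:440]
a=cv2.resize(a,(440,279));b=cv2.resize(b,(352,450))
cv2.imwrite('pics/m6.png',np.hstack([np.vstack([a,np.zeros((171,440,3),np.uint8)]),b]))
```

```text
t 15.5 mach [-146.6483 -240.6071  321.287 ] F [ 0.948  -0.1193  0.353 ]
```

View pics/m6.png

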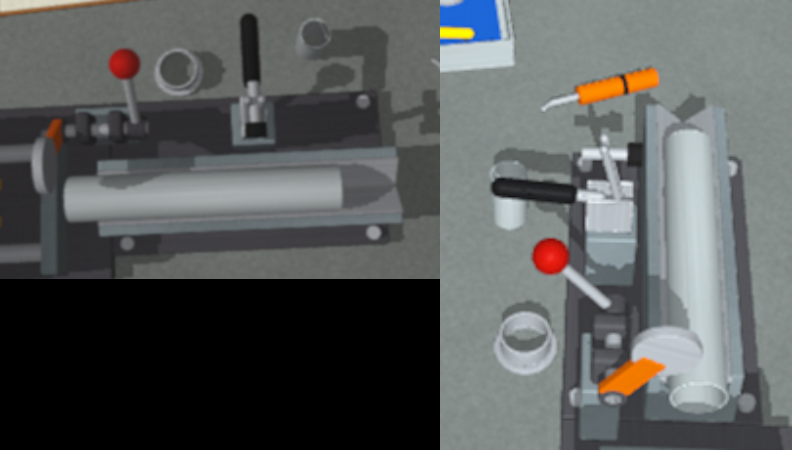

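The stop is up (knob at top-crop (124,64), plate swung clear at (45,165)), and the tube lies in place with the loose parts untouched. I'll check the tube's end position, then hand in if it's right.

Run:
```python
from h import *
ok=[]
for u,v in((65,198),(342,188)):
    y=R.from_euler('z',Y).inv().apply(atz('top',170+u*300/440,180+v*190/279,135.4)-O)[1]; print(y); ok.append(y)
if abs(ok[0]-200)<4 and abs(ok[1]+100)<4: print(r.sign_off())
```

```text
198.3214153116425
-100.36236978304296
the job is handed in; nothing more can be done
None
```

The tube was pushed up against the stop plate, the lever was pushed back so the stop is up clear, and the job is handed in. The tube's stop end measured y 198 mm against the stop face at 200, within what the camera can resolve, and the loose parts look unmoved.

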